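# Tip two crates over to find the stamp and push that one into the dispatch bay

### The arm

A 6-joint arm with a two-finger parallel gripper is mounted at the origin on the work surface. World frame = base frame: x ahead of the robot, y to its left, z up, the work surface at z = 0. Lengths are in m, angles in rad, forces in N, time in s.
With the tool pointing down it reaches from about 0.275 to 0.725 m from the base axis. Payload 15.9 kg.
Tool frame: the origin (TCP) lies midway between the tips of the shut fingers; the grasp point (between the pads) lies behind it (ctrl.pinch_z is the z of the grasp point in the tool frame, in m); z points along the fingers, y is the line along which they close (so a half turn about z gives the same grasp; the last joint's range is limited). The gripper opens to 85 mm and grips with 20 to 120 N. Pads are 22 mm wide; open, the fingers measure 114 mm over their backs; the gripper's body (76 mm by 85 mm) begins 54 mm behind the grasp point. The pads swing forward as they close: fully open they stand 13 mm farther back than shut.
Start: joints at [-1.263, 0.213, -0.034, 1.323, 0, 1.571], TCP at [0.151, -0.476, 0.206] pointing down, gripper open.
Joint ranges: [-2.98, 2.98], [-0.74, 1.72], [-1.14, 1.35], [-2.1, 2.04], [-1.57, 1.44], [-3.14, 3.14]. Speed limits (rad/s): [1.89, 1.89, 2.39, 2.57, 3.14, 3.14].

### API

Orientations are given as a rotation vector (axis times angle).
In Python, from plant import telemetry, get_image, camera_info, ctrl, boxes_of, trace, mark_of gives the robot as it stands.
- The arm moves only by the tool arm_command, never from a script. Its argument "deltas" is a list of rows, each a list of 7 numbers: the shift along the tool's x, y, z in mm, then the turn, a rotation vector about the tool's x, y, z in rad, then the opening, from -1 (shut) to 1 (fully open), so that 0 is half open. In form: [[dx, dy, dz, ax, ay, az, hand], ...]. A call has 1 to 10 rows; each row shifts and turns the commanded pose from where the row before left it, along the tool's axes as they then stand; what a row does not reach is not made up. A row lasts 1/12 s, in which the tool goes at most 41.7 mm and 7.16 degrees, less where a joint would pass 70% of its speed; a pose out of reach is approached as far as the arm can. A call is refused whole if a number of a shift passes 41.7 or a number of a turn 0.125, either way. A call with a gripper value outside its range is refused whole. The fingers move at their own pace and stop on an object; "grip_force" is the grip in N (left out, the last holds). Time passes only in rows, so rows that do not move let the fingers close. It gives the time, the measured TCP pose, the force, the opening and the grip force at its end, in the units of the state.
- telemetry.observe(): the state, without advancing time (a new reading comes with each control period).
- get_image(name): name is "side" or "top"; returns the picture (480x640x3 uint8, red, green, blue); there is no depth.
- camera_info(name): a dict with "intrinsics" (3x3 intrinsics, pixels), "R" (3x3) and "t" (3): a world point X has camera coordinates R X + t. Camera axes: x right, y down, z forward; pixel columns grow to the right and rows downward; lengths in m; the calibration is good to about 2 mm. A picture is of the moment at which its call begins. camera_info takes no time and is no camera call.
- ctrl.sign_off(): hands the job in; it is judged then, once.
Trained networks look in the newest picture that a camera, given by its name, has taken for a name from the list of things; names that differ only in an ending like _2 or _b are one class to them, and where a whole thing is asked for, a point or a joint stands for the part that bears it (a point fixed in the world has none). Each returns a list of dicts, best first, with "confidence" (0 to 1); they miss things now and then, are a little off and sometimes report something else, mostly with a low value. They report only what shows in the picture. A call takes as long as a camera call. They do not tell look-alikes from the thing itself.
- boxes_of(camera, name): "xy" ([column, row] in pixels, amid what is visible of it).
- trace(camera, name): "pixels" (480x640 bool, what is visible of it) and "xy" ([column, row] in pixels, amid what is visible of it).
- mark_of(camera, name): "xy" ([column, row] in pixels: a listed point, or the origin of a listed thing).
The state is a dict: "time": time; "joint_pos": joint angles; "joint_vel": joint speeds; "tau": joint torques, N m; "eef_pos": TCP position; "tool_rot": TCP orientation; "force": force on the tool from outside, world axes, zero at the start; "moment": the same for the moment, N m; "grip_width": finger opening in m; "finger_force": force on a finger pad.
Only numpy, scipy, OpenCV 4.12 (cv2) and the standard library are available. Lean on these libraries where they do the work, as an engineer would, in place of code of your own. Each camera call takes 0.05 s, during which the arm holds its last target. There are 200 camera calls.

### The job

One of the two small wooden shipping crates has a red stamp on its underside. With the fingertips, tip both of them over onto their sides, so that the undersides can be seen, and then push the stamped crate, lying as it is, along the table until it is wholly inside the blue tape rectangle. Leave the other crate lying where it fell, do not strike, squeeze or lift the crates, and do not disturb the other things on the table.

Things in the scene. Friction and masses are not known exactly. Their poses are not given: they have to be found in the camera images.
- crate_a: one of two outwardly identical closed wooden shipping crates, standing: 110 mm along its x, 150 along its y, 130 high over its 18 mm wide battens (5 mm proud of the panels). Origin: centre of its underside, z up. Long sides face the robot within 0.3 rad. About 0.7 kg, heavy at the bottom (centre of mass about 35 mm up). One crate stands at the robot's left (y > 0), one at its right
- crate_b: the other crate, same sizes and looks as crate_a. Behaviour of both: rubber skids under the long sides (friction 0.9; wood 0.6). Pulled or pushed level near its top, a crate tips about a lower edge without sliding; let go before about 0.9 rad it falls back, beyond 1.1 rad it goes on over and comes to lie on its side, 110 mm high. Lying, it slides when pushed below mid-height
- stamp (a point): centre of the red stamp (ring and dot, 80 mm across) on the underside of one of the two crates, which of them shows only once it is tipped over. It lies 7 mm up that crate's z axis from its origin
- crate_a_corner0 (a point): bottom corner at -x, -y of crate_a (in its own axes, 55 and 75 mm from its z axis); the four listed corners mark its whole outline seen from above, on whichever face it lies
- crate_a_corner1 (a point): bottom corner at +x, +y of crate_a (in its own axes, 55 and 75 mm from its z axis); the four listed corners mark its whole outline seen from above, on whichever face it lies
- crate_a_corner2 (a point): top corner at -x, +y of crate_a (in its own axes, 55 and 75 mm from its z axis); the four listed corners mark its whole outline seen from above, on whichever face it lies
- crate_a_corner3 (a point): top corner at +x, -y of crate_a (in its own axes, 55 and 75 mm from its z axis); the four listed corners mark its whole outline seen from above, on whichever face it lies
- crate_b_corner0 (a point): bottom corner at -x, -y of crate_b (in its own axes, 55 and 75 mm from its z axis); the four listed corners mark its whole outline seen from above, on whichever face it lies
- crate_b_corner1 (a point): bottom corner at +x, +y of crate_b (in its own axes, 55 and 75 mm from its z axis); the four listed corners mark its whole outline seen from above, on whichever face it lies
- crate_b_corner2 (a point): top corner at -x, +y of crate_b (in its own axes, 55 and 75 mm from its z axis); the four listed corners mark its whole outline seen from above, on whichever face it lies
- crate_b_corner3 (a point): top corner at +x, -y of crate_b (in its own axes, 55 and 75 mm from its z axis); the four listed corners mark its whole outline seen from above, on whichever face it lies
- bay: the dispatch bay: a rectangle of blue masking tape flat on the table (nothing to bump into), 210 mm along its x and 200 mm along its y inside the 19 mm wide tape, near the middle between the crates. Origin: its centre on the table, x away from the robot within 0.12 rad
- mug_yellow: bystander, not to be disturbed: yellow mug, 82 mm across, 95 mm high, handle on its +y side. Origin: centre of its underside
- mug_white: bystander, not to be disturbed: white mug, 78 mm across, 90 mm high, handle on its +y side. Origin: centre of its underside
- glue_bottle: bystander, not to be disturbed: white glue bottle, 52 mm across, 152 mm high. Origin: centre of its underside
- brush_jar: bystander, not to be disturbed: glass jar with two brushes, 72 mm across, 165 mm high. Origin: centre of its underside
- tape_roll: bystander, not to be disturbed: roll of blue masking tape lying flat, 90 mm across, 25 mm high. Origin: centre of its underside
- colour_cubes: bystander, not to be disturbed: flat puzzle of coloured wooden cubes, 50 x 50 x 30 mm. Origin: centre of its underside
- paint_pot: bystander, not to be disturbed: closed black paint pot with a yellow lid, 80 mm across, 73 mm high. Origin: centre of its underside
Things that resemble listed ones, but are neither listed nor needed, are in the scene too. What is shaped like the crate_b but green is not meant. Leave any green look-alike of the crate_a alone.

How it is judged:
On the way, in this order (a step that is already met when the one before it is completed fails the run):
1. both crates lie still on their sides, undersides upright in view (angle between crate_a's own z axis and vertical between 1.47 and 1.67 rad and linear speed of each of crate_a, crate_b below 0.01 m/s and angular speed of each of crate_a, crate_b below 0.1 rad/s and angle between crate_b's own z axis and vertical between 1.47 and 1.67 rad), for 0.2 s.
2. the stamped crate lies wholly inside the tape (x of crate_a_corner0 in the frame of bay between -0.108 and 0.108 m and y of crate_a_corner0 in the frame of bay between -0.103 and 0.103 m and x of crate_a_corner1 in the frame of bay between -0.108 and 0.108 m and y of crate_a_corner1 in the frame of bay between -0.103 and 0.103 m and x of crate_a_corner2 in the frame of bay between -0.108 and 0.108 m and y of crate_a_corner2 in the frame of bay between -0.103 and 0.103 m and x of crate_a_corner3 in the frame of bay between -0.108 and 0.108 m and y of crate_a_corner3 in the frame of bay between -0.103 and 0.103 m and angle between crate_a's own z axis and vertical between 1.47 and 1.67 rad), for 0.1 s.
At the end, for the whole second after the job is handed in: crate_a, the stamped one, lies still on its side (its z axis within 0.1 rad of level) with all four listed corners inside the tape rectangle (3 mm over onto the tape is allowed); crate_b lies still on its side too, its origin within 150 mm of where it began (tipping alone moves it about 80 mm) (all of step 2 and linear speed of each of crate_a, crate_b below 0.01 m/s and angular speed of each of crate_a, crate_b below 0.1 rad/s and angle between crate_b's own z axis and vertical between 1.47 and 1.67 rad and distance of crate_b from where it was at the start of the episode below 0.15 m); the robot touches nothing.
It fails at once if a crate is lifted: all its listed corners more than 12 mm off the table (height (world z) of each of crate_a_corner0, crate_a_corner1, crate_a_corner2, crate_a_corner3 above 0.012 m or height (world z) of each of crate_b_corner0, crate_b_corner1, crate_b_corner2, crate_b_corner3 above 0.012 m).
It fails at once if a crate is squeezed or forced: more than 30 N between the fingers and it (contact force between the fingers and crate_a above 30 N or contact force between the fingers and crate_b above 30 N).
It fails at once if a crate is struck or thrown: it turns faster than 12 rad/s or moves faster than 0.8 m/s (angular speed of any of crate_a, crate_b above 12 rad/s or linear speed of any of crate_a, crate_b above 0.8 m/s).
It fails at once if a bystander is moved more than 20 mm or tipped more than 0.3 rad (distance of any of mug_yellow, mug_white, glue_bottle, brush_jar, tape_roll, colour_cubes, paint_pot from where it was at the start of the episode above 0.02 m or angle between any of mug_yellow, mug_white, glue_bottle, brush_jar, tape_roll, colour_cubes, paint_pot's own z axis and vertical above 0.3 rad).
It also fails if it takes over 64 s, if anything falls off the work surface, if the arm or the gripper's body presses on something with over 40 N, if the wrist force passes 120 N, or if a joint passes its speed limit or range.

## Working session

There is one attempt and no reset: what is moved stays moved. The work goes in short steps, Python scripts to look and compute and a tool call to move; the robot and the scene stay as the last step left them, time stands still between calls to the robot, and variables do not carry over. Pictures are saved under pics/ and viewed, at most 10 in all, crops included, and the job is handed in when it is done.

Besides the shell and the picture viewer there is one more tool, called after "Call:" by a JSON object that holds its "name" and its "arguments". arm_command: Moves the arm, as the interface text tells. Its arguments: {"type":"object","properties":{"deltas":{"type":"array","items":{"type":"array","items":{"type":"number"}}},"grip_force":{"type":"number"}},"required":["deltas"]}

```bash
ls; mkdir -p pics; cat > h.py <<'E'
import numpy as np, cv2
from plant import telemetry, get_image, camera_info, ctrl, boxes_of, trace, mark_of
def cam(n):
    c=camera_info(n); return np.array(c["intrinsics"]),np.array(c["R"]),np.array(c["t"])
def atz(n,uv,z):
    K,R,t=cam(n); d=R.T@np.linalg.inv(K)@np.array([uv[0],uv[1],1.]); o=-R.T@t
    return o+d*(z-o[2])/d[2]
def proj(n,X):
    K,R,t=cam(n); p=K@(R@np.array(X)+t); return p[:2]/p[2]
def tri(a,b):
    P=[K@np.c_[R,t] for K,R,t in (cam("top"),cam("side"))]
    X=cv2.triangulatePoints(P[0],P[1],np.array(a,float).reshape(2,1),np.array(b,float).reshape(2,1))[:,0]
    return X[:3]/X[3]
def snap(n,f):
    im=get_image(n); cv2.imwrite("pics/"+f,im[:,:,::-1]); return im
E
python3 - <<'E'
from h import *
for n in("top","side"):
    snap(n,n+"0.png"); K,R,t=cam(n); print(n,(-R.T@t).round(3))
    for k in ["crate_a","bay","mug_yellow","mug_white","glue_bottle","brush_jar","tape_roll","colour_cubes","paint_pot"]:
        for r in mark_of(n,k)[:4]:
            print(k,np.round(r["xy"],1),round(r["confidence"],2),atz(n,r["xy"],0).round(3)[:2])
s=telemetry.observe(); print(s)
E
```

```text
pics
top [ 0.503 -0.005  1.402]
crate_a [434.8 261.3] 0.78 [ 0.526 -0.303]
crate_a [229.4 245.8] 0.77 [0.583 0.27 ]
crate_a [174.  187.9] 0.67 [0.751 0.425]
crate_a [441.1 171.8] 0.66 [ 0.777 -0.33 ]
mug_yellow [262.7 265.1] 0.72 [0.527 0.177]
mug_yellow [276.7 173.2] 0.65 [0.785 0.134]
glue_bottle [135.  245.6] 0.66 [0.59  0.535]
glue_bottle [261.4 261.9] 0.63 [0.536 0.181]
glue_bottle [130.3 303.5] 0.44 [0.429 0.548]
brush_jar [130.1 299.2] 0.6 [0.44  0.549]
tape_roll [332. 210.] 0.69 [ 0.677 -0.02 ]
colour_cubes [373.6 187.5] 0.92 [ 0.738 -0.139]
paint_pot [499.1 229. ] 0.6 [ 0.612 -0.485]
paint_pot [244.2 217.6] 0.4 [0.661 0.227]
side [-0.012  0.982  1.411]
crate_a [272.8 344.1] 0.84 [0.582 0.263]
crate_a [392.4 223.8] 0.82 [ 0.528 -0.318]
crate_a [188.2 361.1] 0.76 [0.736 0.428]
crate_a [327.9 193.3] 0.58 [ 0.777 -0.324]
mug_yellow [389.9 227. ] 0.25 [ 0.528 -0.301]
mug_white [453.4 195.2] 0.98 [ 0.421 -0.551]
mug_white [361.6 230.6] 0.25 [ 0.596 -0.237]
glue_bottle [205.4 421.2] 0.65 [0.589 0.534]
glue_bottle [272.  344.3] 0.37 [0.583 0.264]
brush_jar [253.6 466.4] 0.8 [0.422 0
[... 164 characters left out ...]
.1] 0.84 [ 0.599 -0.486]
{'time': 1.0, 'joint_pos': array([-1.26302940e+00,  2.12889292e-01, -3.43924566e-02,  1.32347189e+00,
        1.35375115e-05,  1.57079861e+00]), 'joint_vel': array([ 0.00049086, -0.00042195, -0.00035431, -0.00083153,  0.0004827 ,
        0.00092717]), 'tau': array([ 3.57880701e-03, -6.85959148e+01,  4.87345254e+01,  8.20092664e-04,
        1.00742250e-04,  6.74022971e-06]), 'eef_pos': array([ 0.15147096, -0.47650777,  0.20591419]), 'tool_rot': array([3.10443026e+00, 4.81523738e-01, 3.12920473e-05]), 'force': array([ 0.05960876, -0.2647148 , -0.25449129]), 'moment': array([ 0.04130938, -0.06796153, -0.0402046 ]), 'finger_force': 0.0, 'grip_width': 0.08568975217143313}
```

View pics/top0.png

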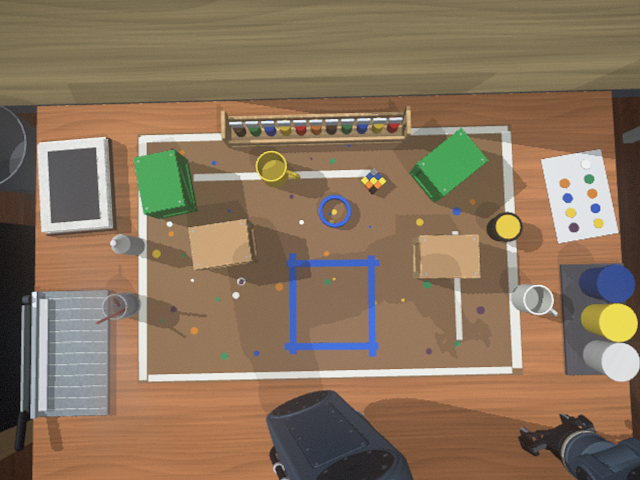

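View pics/side0.png

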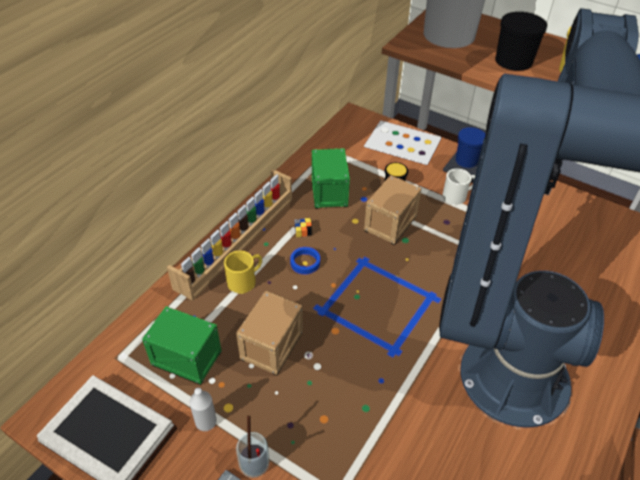

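Top view: two brown crates at (221,244) and (448,256), which are the ones wanted. The green look-alikes are at (165,182) and (449,165), and the blue bay is at (333,305). The side view shows the brown crates at (270,332) and (392,209), and the green ones at (182,344) and (330,178).

Plan:
- **Left crate:** tip it inwards (-y), so its underside faces the side camera.
- **Right crate:** tip it towards the robot.

Next I'll measure the crates and the bay.

```bash
python3 - <<'E'
from h import *
im={n:get_image(n) for n in("top","side")}
tr=[r for r in trace("top","crate_a")]
for r in tr:
    m=r["pixels"]; print(r["confidence"],np.round(r["xy"]),m.sum(),im["top"][m].mean(0).round())
for n in im:
  for k in ["crate_a_corner%d"%i for i in range(4)]:
    z=0 if k[-1] in"01" else .13
    print(n,k,[(np.round(r["xy"]).tolist(),round(r["confidence"],2),atz(n,r["xy"],z)[:2].round(3).tolist()) for r in mark_of(n,k)[:6]])
# top faces by colour brightness: brown top quads
for n in im:
  hsv=cv2.cvtColor(im[n],cv2.COLOR_RGB2HSV)
  b=((hsv[...,0]>100)&(hsv[...,0]<125)&(hsv[...,1]>140)&(hsv[...,2]>90)).astype(np.uint8)
  b=cv2.morphologyEx(b,cv2.MORPH_CLOSE,np.ones((5,5)))
  cs,hi=cv2.findContours(b,cv2.RETR_CCOMP,cv2.CHAIN_APPROX_NONE)
  for c,h in zip(cs,hi[0]):
    if h[3]>=0 and cv2.contourArea(c)>2000:
      P=np.array([atz(n,p[0],0)[:2] for p in c],np.float32); r=cv2.minAreaRect(P)
      print(n,"bay inner",r, cv2.boxPoints(r).round(3).tolist())
crop=np.hstack([im["top"][205:285,170:270],im["top"][205:285,395:495]])
cv2.imwrite("pics/crop.png",cv2.resize(crop,None,fx=4,fy=4,interpolation=cv2.INTER_CUBIC)[:,:,::-1])
E
```

```text
0.95 [168. 185.] 3432 [ 75. 143.  82.]
0.94 [223. 245.] 2918 [186. 152. 113.]
0.81 [449. 166.] 2909 [ 71. 153.  84.]
0.69 [444. 258.] 2989 [186. 152. 114.]
top crate_a_corner0 [([411.0, 241.0], 0.97, [0.584, -0.239]), ([409.0, 174.0], 0.93, [0.774, -0.24]), ([416.0, 278.0], 0.88, [0.48, -0.248]), ([442.0, 196.0], 0.84, [0.707, -0.33]), ([461.0, 125.0], 0.8, [0.909, -0.392]), ([479.0, 237.0], 0.75, [0.591, -0.429])]
top crate_a_corner1 [([411.0, 241.0], 0.97, [0.584, -0.239]), ([409.0, 174.0], 0.93, [0.774, -0.24]), ([416.0, 278.0], 0.88, [0.48, -0.248]), ([442.0, 196.0], 0.84, [0.707, -0.33]), ([461.0, 125.0], 0.8, [0.909, -0.392]), ([479.0, 237.0], 0.75, [0.591, -0.429])]
top crate_a_corner2 [([411.0, 241.0], 0.97, [0.577, -0.218]), ([409.0, 174.0], 0.93, [0.749, -0.218]), ([416.0, 278.0], 0.88, [0.482, -0.225]), ([442.0, 196.0], 0.84, [0.689, -0.3]), ([461.0, 125.0], 0.8, [0.872, -0.356]), ([479.0, 237.0], 0.75, [0.583, -0.39])]
top crate_a_corner3 [([411.0, 241.0], 0.97, [0.577, -0.218]), ([409.0, 174.0], 0.93, [0.749, -0.218]), ([416.0, 278.0], 0.88, [0.482, -0.225]), ([442.0, 19
[... 1069 characters left out ...]
.72, [0.478, -0.236]), ([309.0, 151.0], 0.68, [0.865, -0.341]), ([391.0, 176.0], 0.57, [0.582, -0.381])]
top bay inner ((0.4134359061717987, -0.012137524783611298), (0.20916827023029327, 0.21810699999332428), 88.64486694335938) [[0.3019999861717224, -0.11400000005960464], [0.5199999809265137, -0.11900000274181366], [0.5249999761581421, 0.09000000357627869], [0.3070000112056732, 0.0949999988079071]]
side bay inner ((0.4135746657848358, -0.013206087052822113), (0.20782805979251862, 0.21699383854866028), 89.1363525390625) [[0.30399999022483826, -0.11500000208616257], [0.5199999809265137, -0.11900000274181366], [0.5239999890327454, 0.08900000154972076], [0.3070000112056732, 0.09200000017881393]]
```

View pics/crop.png

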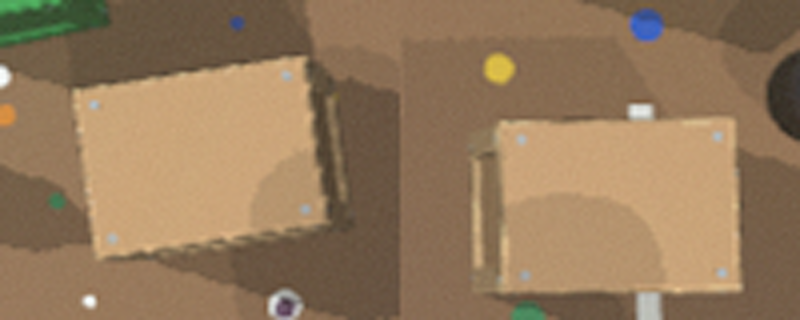

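The crop shows both brown wooden crates with closed lids, and no green on them. Left lid corners: (188.5,227.5), (246,219.5), (252,261), (194.5,269). Right lid corners: (419.5,235.5), (479,234.5), (480,278), (420,278).

```bash
python3 - <<'E'
from h import *
for nm,q in (("L",[(188.5,227.5),(246.2,219.5),(251.8,261),(194.5,269.2)]),("R",[(419.5,235.5),(478.8,234.5),(480.2,277.8),(420,277.8)])):
    P=np.array([atz("top",p,.13)[:2] for p in q]); r=cv2.minAreaRect(P.astype(np.float32))
    print(nm,P.round(3).tolist(),"c",P.mean(0).round(3),r[1],"yaw", np.arctan2(*( (P[0]-P[1]+P[3]-P[2])[::-1]))-np.pi/2)
    # side check: project centre of base
    print(proj("side",[*P.mean(0),0]).round(1),[proj("side",[*p,.13]).round(0).tolist() for p in P])
# triangulated heights from side lid corners (mask)
    m=[r for r in trace("side","crate_a")]
    for r in m:
        if nm=="L": 
            a=cv2.approxPolyDP(max(cv2.findContours(r["pixels"].astype(np.uint8),0,1)[0],key=len),5,True)[:,0]; print("side",np.round(r["xy"]),a.tolist())
mk={n:[r["xy"] for r in mark_of(n,"crate_a")[:4]] for n in("top","side")}
print({n:[atz(n,u,0)[:2].round(3).tolist() for u in v] for n,v in mk.items()})
for k in ["mug_yellow","mug_white","glue_bottle","brush_jar","tape_roll","paint_pot"]:
    r=trace("top",k)
    print(k,[(np.round(x["xy"]).tolist(),atz("top",x["xy"],.05)[:2].round(3).tolist()) for x in r[:1]])
print(ctrl.pinch_z)
E
```

```text
L [[0.625, 0.348], [0.642, 0.201], [0.536, 0.188], [0.518, 0.334]] c [0.58  0.268] (0.10752954334020615, 0.14876002073287964) yaw 0.11605503971402809
[272.1 345.7] [[236.0, 331.0], [266.0, 289.0], [302.0, 304.0], [274.0, 347.0]]
side [330. 176.] [[314, 150], [315, 206], [345, 207], [344, 151]]
side [183. 345.] [[166, 307], [142, 338], [149, 360], [201, 384], [221, 351], [217, 328]]
side [394. 210.] [[391, 176], [367, 202], [364, 229], [393, 244], [416, 216], [420, 189]]
side [271. 333.] [[265, 292], [237, 339], [242, 359], [277, 374], [301, 334], [302, 309]]
side [203. 410.] [[196, 389], [190, 400], [195, 422], [209, 429], [217, 419], [211, 398]]
R [[0.59, -0.239], [0.589, -0.389], [0.48, -0.388], [0.483, -0.236]] c [ 0.535 -0.313] (0.15139079093933105, 0.10940942913293839) yaw -0.015388056315063015
[389.7 223.9] [[366.0, 201.0], [390.0, 174.0], [421.0, 187.0], [397.0, 216.0]]
{'top': [[0.772, -0.34], [0.751, 0.417], [0.527, -0.298], [0.587, 0.27]], 'side': [[0.763, -0.332], [0.527, -0.313], [0.735, 0.426], [0.578, 0.271]]}
mug_yellow [([276.0, 169.0], [0.786, 0.131])]
mug_white [([535.0, 297.0], [0.424, -0.555])]
glue_bottle [([130.0, 245.0], [0.588, 0.529])]
brush_jar [([120.0, 303.0], [0.433, 0.557])]
tape_roll [([333.0, 198.0], [0.702, -0.023])]
paint_pot [([506.0, 227.0], [0.614, -0.487])]
-0.0187
```

Call:
{"name": "arm_command", "arguments": {"deltas": [[0,0,0,0,0,0.077,1],[0,0,0,0,0,0.077,1],[0,0,0,0,0,0.077,1],[0,0,0,0,0,0.077,1],[34,-12,0,0,0,0,1],[34,-12,0,0,0,0,1],[34,-12,0,0,0,0,1],[34,-12,0,0,0,0,1],[34,-12,0,0,0,0,1],[34,-12,0,0,0,0,1]]}}

```text
time: 2.88
eef_pos: [0.3571, -0.4036, 0.206]
tool_rot: [3.141, -0.0, 0.0]
force: [-0.2, -1.2, -0.6]
grip_width: 0.0855
finger_force: 0.0
```

Call:
{"name": "arm_command", "arguments": {"deltas": [[34,-12,0,0,0,0,1],[34,-12,0,0,0,0,1],[34,-12,0,0,0,0,1],[34,-12,0,0,0,0,1],[34,-12,0,0,0,0,1],[34,-12,0,0,0,0,1],[34,-12,0,0,0,0,1],[34,-9,0,0,0,0,1],[0,0,0,0,0,0,1],[0,0,0,0,0,0,1]]}}

```text
time: 3.72
eef_pos: [0.629, -0.3106, 0.2041]
tool_rot: [-3.141, -0.003, 0.002]
force: [0.1, 0.0, 0.1]
grip_width: 0.0848
finger_force: 0.0
```

Call:
{"name": "arm_command", "arguments": {"deltas": [[0,0,20,0,0,0,1],[0,0,20,0,0,0,1],[0,0,20,0,0,0,1],[0,0,20,0,0,0,1],[0,0,20,0,0,0,1],[0,0,0,0,0,0,1],[-6,0,0,0,0,0,1],[-6,0,0,0,0,0,1],[-6,0,0,0,0,0,1],[-5,0,0,0,0,0,1]]}}

```text
time: 4.55
eef_pos: [0.6041, -0.3121, 0.1075]
tool_rot: [3.141, -0.001, 0.003]
force: [-1.3, -0.6, 0.3]
grip_width: 0.0851
finger_force: 0.0
```

Call:
{"name": "arm_command", "arguments": {"deltas": [[-5,0,0,0,0,0,1],[-5,0,0,0,0,0,1],[-5,0,0,0,0,0,1],[-5,0,0,0,0,0,1]]}}

```text
time: 4.88
eef_pos: [0.584, -0.3116, 0.1061]
tool_rot: [3.141, -0.0, 0.0]
force: [-0.1, -0.1, -0.8]
grip_width: 0.0856
finger_force: 0.0
```

```bash
python3 - <<'E'
from h import *
im=snap("side","s1.png")[120:280,300:480]; im2=get_image("top")[180:340,380:560]
cv2.imwrite("pics/c1.png",cv2.resize(np.hstack([im,im2]),None,fx=2.2,fy=2.2,interpolation=cv2.INTER_CUBIC)[:,:,::-1])
E
```

```text
(no output)
```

View pics/c1.png

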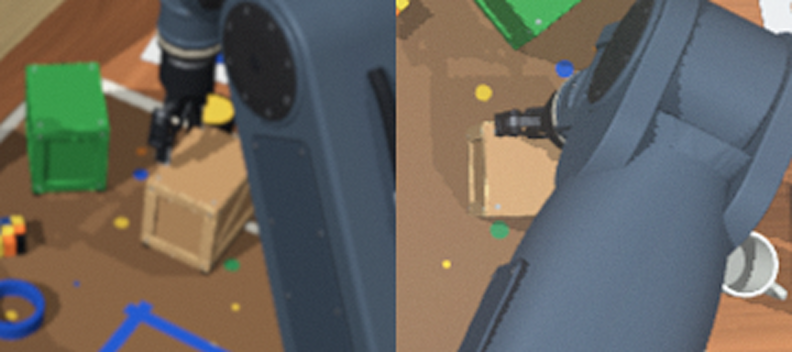

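The crop shows the fingertips at the crate's far top edge, at about (375,200) in the side picture, and the crate still standing. I'll go on with the pull.

Call:
{"name": "arm_command", "arguments": {"deltas": [[-7,0,0,0,0,0,1],[-7,0,-1,0,0,0,1],[-7,0,-1,0,0,0,1],[-7,0,-1,0,0,0,1],[-7,0,-2,0,0,0,1]]}}

```text
time: 5.4
eef_pos: [0.5486, -0.3115, 0.1109]
tool_rot: [-3.141, 0.0, 0.0]
force: [1.0, -1.5, 0.2]
grip_width: 0.0854
finger_force: 0.0
```

```bash
python3 - <<'E'
from h import *
im=snap("side","s2.png")[120:280,300:480]; im2=get_image("top")[180:340,380:560]
cv2.imwrite("pics/c2.png",cv2.resize(np.hstack([im,im2]),None,fx=2.2,fy=2.2,interpolation=cv2.INTER_CUBIC)[:,:,::-1])
E
```

```text
(no output)
```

View pics/c2.png

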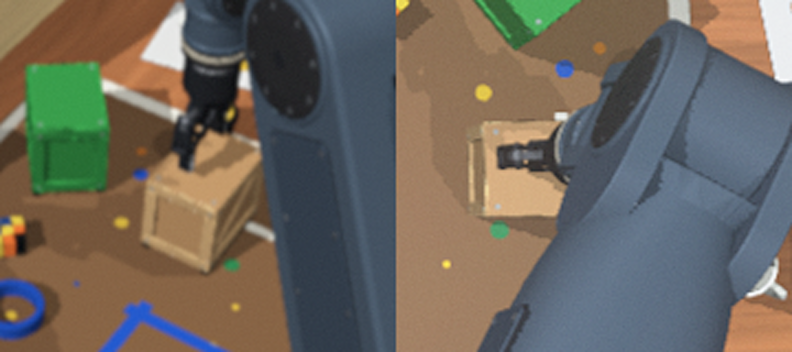

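The fingertips passed above the lid: the crate is unmoved, and the open tips stand higher than I had reckoned. I'll back off, shut the fingers so that the tip is at the TCP, and come again lower.

Call:
{"name": "arm_command", "arguments": {"deltas": [[0,0,-15,0,0,0,0],[14,0,-15,0,0,0,-1],[20,0,0,0,0,0,-1],[20,0,0,0,0,0,-1],[24,0,0,0,0,0,-1],[0,0,0,0,0,0,-1],[0,0,10,0,0,0,-1],[0,0,10,0,0,0,-1],[0,0,8,0,0,0,-1],[0,0,0,0,0,0,-1]]}}

```text
time: 6.33
eef_pos: [0.6258, -0.3112, 0.1105]
tool_rot: [-3.14, 0.001, 0.005]
force: [0.5, 0.1, -0.3]
grip_width: 0.0003
finger_force: 0.0
```

Call:
{"name": "arm_command", "arguments": {"deltas": [[-5,0,0,0,0,0,-1],[-5,0,0,0,0,0,-1],[-5,0,0,0,0,0,-1],[-5,0,0,0,0,0,-1],[-5,0,0,0,0,0,-1],[-5,0,0,0,0,0,-1],[-5,0,0,0,0,0,-1]]}}

```text
time: 6.92
eef_pos: [0.592, -0.3116, 0.1131]
tool_rot: [3.141, -0.0, 0.0]
force: [-0.1, -1.2, -0.0]
grip_width: -0.0003
finger_force: 0.0
```

Call:
{"name": "arm_command", "arguments": {"deltas": [[-5,0,0,0,0,0,-1],[-5,0,0,0,0,0,-1],[-5,0,0,0,0,0,-1]]}}

```text
time: 7.17
eef_pos: [0.577, -0.3116, 0.1129]
tool_rot: [3.142, -0.0, 0.0]
force: [0.3, 0.8, 0.1]
grip_width: 0.0
finger_force: 0.0
```

```bash
python3 - <<'E'
from h import *
im=get_image("side")
cv2.imwrite("pics/c3.png",cv2.resize(im[140:260,320:450],None,fx=5,fy=5,interpolation=cv2.INTER_CUBIC)[:,:,::-1])
s=telemetry.observe(); print(s["eef_pos"],proj("side",s["eef_pos"]),s["force"])
E
```

```text
[ 0.57634268 -0.31167115  0.11302735] [381.41257239 193.30207102] [ 0.02082112 -1.04417499  1.69694782]
```

View pics/c3.png

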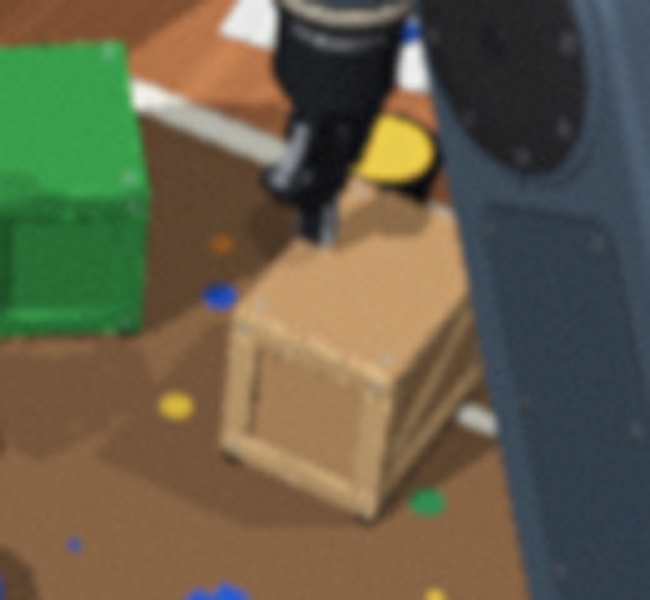

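The fingertips are now behind the crate's far upper edge (crop (315,240)), so I'll keep pulling.

Call:
{"name": "arm_command", "arguments": {"deltas": [[-6,0,0,0,0,0,-1],[-6,0,0,0,0,0,-1],[-6,0,-1,0,0,0,-1],[-6,0,-1,0,0,0,-1],[-6,0,-1,0,0,0,-1]]}}

```text
time: 7.63
eef_pos: [0.5469, -0.3116, 0.1161]
tool_rot: [3.142, -0.0, 0.0]
force: [-0.2, -0.2, 0.8]
grip_width: -0.0003
finger_force: 0.0
```

```bash
python3 - <<'E'
from h import *
im=get_image("side")
cv2.imwrite("pics/c4.png",cv2.resize(im[140:260,320:450],None,fx=4,fy=4,interpolation=cv2.INTER_CUBIC)[:,:,::-1])
for r in trace("side","crate_a"):
    if 350<r["xy"][0]: print(np.round(r["xy"]),cv2.approxPolyDP(max(cv2.findContours(r["pixels"].astype(np.uint8),0,1)[0],key=len),4,True)[:,0].tolist())
E
```

```text
[396. 211.] [[401, 180], [394, 193], [383, 184], [366, 206], [365, 230], [392, 243], [415, 218], [419, 200], [417, 187]]
```

View pics/c4.png

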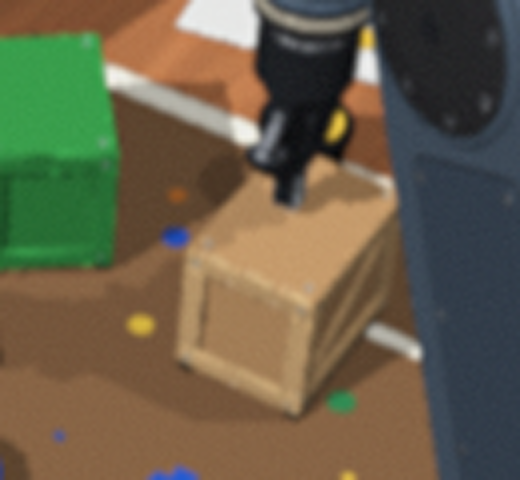

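```bash
python3 - <<'E'
from h import *
s=telemetry.observe(); p=s["eef_pos"]
print(proj("side",p),proj("side",p+[0,0,.02]),proj("side",p+[0,0,.03]),proj("top",p))
# lid corners checks: triangulate height from near-left lid corner top(420,277.8) & far (419.5,235.5) with side
print(tri((420,277.8),(396.5,216)),tri((419.5,235.5),(367,202)),tri((478.8,234.5),(391,176)))
E
```

```text
[389.9519708  196.14110211] [390.59115066 191.3311851 ] [390.91451748 188.89780492] [447.69162135 252.11687125]
[ 0.48415599 -0.23614839  0.12752511] [ 0.5889591  -0.24027123  0.12596634] [ 0.58841105 -0.39289464  0.11876177]
```

The visible tip is at about (392,192), which is above the lid, and the force reads zero. So the real fingertips sit about 18 mm higher than the reported TCP, and the crate is untouched. I'll go back and come in about 25 mm lower.

Call:
{"name": "arm_command", "arguments": {"deltas": [[0,0,-15,0,0,0,-1],[20,0,-5,0,0,0,-1],[20,0,0,0,0,0,-1],[20,0,0,0,0,0,-1],[18,0,0,0,0,0,-1],[0,0,8,0,0,0,-1],[0,0,14,0,0,0,-1],[0,0,14,0,0,0,-1],[0,0,12,0,0,0,-1],[0,0,0,0,0,0,-1]]}}

```text
time: 8.57
eef_pos: [0.6239, -0.3109, 0.085]
tool_rot: [-3.14, 0.0, 0.006]
force: [-0.4, 0.6, -1.2]
grip_width: 0.0003
finger_force: 0.0
```

Call:
{"name": "arm_command", "arguments": {"deltas": [[-5,0,0,0,0,0,-1],[-5,0,0,0,0,0,-1],[-5,0,0,0,0,0,-1],[-5,0,0,0,0,0,-1],[-5,0,0,0,0,0,-1],[-5,0,0,0,0,0,-1]]}}

```text
time: 9.07
eef_pos: [0.5965, -0.3119, 0.0894]
tool_rot: [3.141, -0.0, 0.006]
force: [9.3, 0.2, 7.0]
grip_width: -0.0001
finger_force: 4.5
```

Contact at x = 0.597. I'll pull on, rising a little with the crate.

Call:
{"name": "arm_command", "arguments": {"deltas": [[-6,0,-4,0,0,0,-1],[-6,0,-4,0,0,0,-1],[-6,0,-4,0,0,0,-1]]}}

```text
time: 9.32
eef_pos: [0.5786, -0.3119, 0.1017]
tool_rot: [3.141, 0.0, 0.006]
force: [5.9, 1.0, 5.6]
grip_width: -0.0
finger_force: 3.7
```

Call:
{"name": "arm_command", "arguments": {"deltas": [[-6,0,-3,0,0,0,-1],[-6,0,-3,0,0,0,-1],[-6,0,-3,0,0,0,-1],[-6,0,-2,0,0,0,-1]]}}

```text
time: 9.65
eef_pos: [0.5545, -0.3119, 0.1129]
tool_rot: [3.14, 0.0, 0.006]
force: [3.1, -0.9, 1.0]
grip_width: -0.0002
finger_force: 1.2
```

Call:
{"name": "arm_command", "arguments": {"deltas": [[-6,0,-2,0,0,0,-1],[-6,0,-2,0,0,0,-1],[-6,0,-1,0,0,0,-1],[-6,0,-1,0,0,0,-1],[-6,0,0,0,0,0,-1]]}}

```text
time: 10.07
eef_pos: [0.5228, -0.3116, 0.1169]
tool_rot: [-3.142, 0.001, 0.0]
force: [1.4, -1.0, -0.4]
grip_width: -0.0002
finger_force: 0.6
```

Call:
{"name": "arm_command", "arguments": {"deltas": [[-6,0,0,0,0,0,-1],[-6,0,0,0,0,0,-1],[-6,0,0,0,0,0,-1],[-6,0,0,0,0,0,-1]]}}

```text
time: 10.4
eef_pos: [0.4992, -0.3116, 0.1173]
tool_rot: [3.141, -0.0, 0.001]
force: [0.7, 0.3, 4.7]
grip_width: 0.0001
finger_force: 1.8
```

```bash
python3 - <<'E'
from h import *
im=get_image("side")
cv2.imwrite("pics/c5.png",cv2.resize(im[140:280,320:480],None,fx=4,fy=4,interpolation=cv2.INTER_CUBIC)[:,:,::-1])
for r in trace("side","crate_a"):
    if 350<r["xy"][0]: print(np.round(r["xy"]),cv2.approxPolyDP(max(cv2.findContours(r["pixels"].astype(np.uint8),0,1)[0],key=len),4,True)[:,0].tolist())
# predicted silhouettes for tilt
for th in(.6,.8,1.0,1.2,1.57):
    c,s_=np.cos(th),np.sin(th); o=[]
    for u,w in((0,0),(110,0),(110,130),(0,130)):
        x=.478+(u*c-w*s_)/1000; z=(u*s_+w*c)/1000; o.append(proj("side",[x,-.237,z]).round().astype(int).tolist())
    print(th,o)
E
```

```text
[408. 215.] [[426, 181], [413, 185], [406, 199], [397, 192], [375, 218], [394, 245], [422, 237], [431, 226]]
0.6 [[394, 246], [370, 220], [395, 204], [420, 231]]
0.8 [[394, 246], [375, 218], [405, 209], [425, 238]]
1.0 [[394, 246], [380, 217], [415, 215], [429, 245]]
1.2 [[394, 246], [386, 217], [425, 222], [432, 252]]
1.57 [[394, 246], [398, 221], [438, 238], [432, 263]]
```

The mask matches a tilt of about 0.8 rad, so I'll continue.

Call:
{"name": "arm_command", "arguments": {"deltas": [[-6,0,0,0,0,0,-1],[-6,0,0,0,0,0,-1],[-6,0,0,0,0,0,-1],[-6,0,0,0,0,0,-1]]}}

```text
time: 10.83
eef_pos: [0.4746, -0.3114, 0.1166]
tool_rot: [-3.141, 0.0, 0.001]
force: [-0.6, -0.1, 0.1]
grip_width: 0.0003
finger_force: 0.1
```

Call:
{"name": "arm_command", "arguments": {"deltas": [[-5,0,0,0,0,0,-1],[-5,0,0,0,0,0,-1],[-5,0,0,0,0,0,-1],[-5,0,0,0,0,0,-1],[0,0,0,0,0,0,-1]]}}

```text
time: 11.25
eef_pos: [0.4546, -0.3115, 0.1169]
tool_rot: [-3.141, 0.001, 0.001]
force: [0.6, 0.2, 0.3]
grip_width: 0.0
finger_force: 0.0
```

```bash
python3 - <<'E'
from h import *
im=get_image("side")
for r in trace("side","crate_a"):
    if 350<r["xy"][0]: print(np.round(r["xy"]),cv2.approxPolyDP(max(cv2.findContours(r["pixels"].astype(np.uint8),0,1)[0],key=len),4,True)[:,0].tolist())
E
```

```text
[419. 225.] [[407, 191], [385, 218], [393, 243], [429, 250], [438, 239], [437, 194], [427, 192], [419, 205]]
```

Call:
{"name": "arm_command", "arguments": {"deltas": [[0,0,-10,0,0,0,-1],[0,0,-20,0,0,0,-1],[0,0,-30,0,0,0,-1],[0,0,-20,0,0,0,-1]]}}

```text
time: 11.68
eef_pos: [0.4559, -0.3116, 0.1997]
tool_rot: [3.141, 0.0, 0.002]
force: [0.7, 0.1, 0.9]
grip_width: -0.0001
finger_force: 0.0
```

```bash
python3 - <<'E'
from h import *
im=snap("side","s6.png")
for r in trace("side","crate_a"):
    if 350<r["xy"][0]: print(np.round(r["xy"]),cv2.approxPolyDP(max(cv2.findContours(r["pixels"].astype(np.uint8),0,1)[0],key=len),4,True)[:,0].tolist())
im2=snap("top","t6.png")
for r in trace("top","crate_a"):
    if r["xy"][1]>200: print(np.round(r["xy"]),cv2.approxPolyDP(max(cv2.findContours(r["pixels"].astype(np.uint8),0,1)[0],key=len),3,True)[:,0].tolist())
a=cv2.resize(im[130:290,300:480],None,fx=2.2,fy=2.2); b=cv2.resize(im2[190:350,380:560],None,fx=2.2,fy=2.2)
cv2.imwrite("pics/c6.png",np.hstack([a,b])[:,:,::-1])
E
```

```text
[427. 233.] [[422, 195], [400, 220], [396, 245], [433, 263], [439, 254], [440, 204]]
[221. 243.] [[253, 223], [239, 219], [189, 227], [194, 269], [257, 262]]
[434. 309.] [[464, 278], [415, 279], [415, 326], [421, 330], [467, 328], [474, 316], [472, 309], [460, 297], [446, 298], [442, 294], [445, 285], [460, 285]]
```

View pics/c6.png

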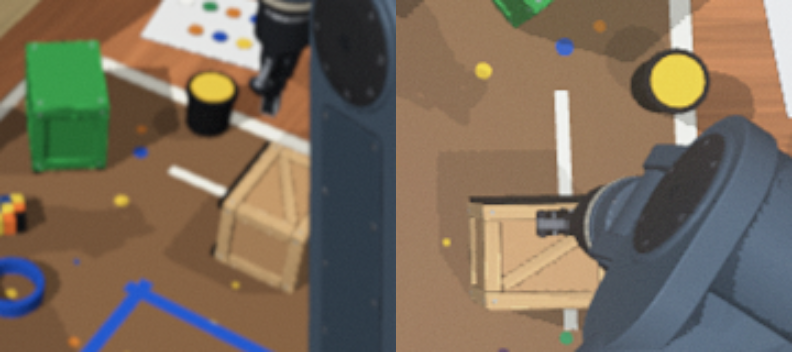

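Crop: the right crate now lies on its side, with its underside away from the robot. Next is the left crate. I'll turn the tool to its yaw and go to its +y side.

Call:
{"name": "arm_command", "arguments": {"deltas": [[0,0,0,0,0,-0.12,-1],[0,0,0,0,0,-0.12,-1],[0,0,0,0,0,-0.12,-1],[0,0,0,0,0,-0.12,-1],[0,0,0,0,0,-0.12,-1],[0,0,0,0,0,-0.12,-1],[0,0,0,0,0,-0.12,-1],[0,0,0,0,0,-0.12,-1],[0,0,0,0,0,-0.12,-1],[0,0,0,0,0,-0.12,-1]]}}

```text
time: 12.72
eef_pos: [0.4551, -0.3112, 0.1959]
tool_rot: [-2.586, -1.781, 0.001]
force: [-0.2, -0.4, 0.1]
grip_width: -0.0001
finger_force: 0.0
```

Call:
{"name": "arm_command", "arguments": {"deltas": [[0,0,0,0,0,-0.12,-1],[0,0,0,0,0,-0.12,-1],[0,0,0,0,0,-0.12,-1],[0,0,0,0,0,-0.12,-1],[37,10,0,0,0,0,-1],[37,10,0,0,0,0,-1],[37,10,0,0,0,0,-1],[37,10,0,0,0,0,-1],[37,10,0,0,0,0,-1],[37,10,0,0,0,0,-1]]}}

```text
time: 13.55
eef_pos: [0.4904, -0.0824, 0.1961]
tool_rot: [-2.097, -2.338, 0.001]
force: [1.1, 0.5, 0.3]
grip_width: -0.0002
finger_force: 0.0
```

Call:
{"name": "arm_command", "arguments": {"deltas": [[37,10,0,0,0,0,-1],[37,10,0,0,0,0,-1],[37,10,0,0,0,0,-1],[37,10,0,0,0,0,-1],[37,10,0,0,0,0,-1],[37,10,0,0,0,0,-1],[37,10,0,0,0,0,-1],[37,10,0,0,0,0,-1],[37,10,0,0,0,0,-1],[37,10,0,0,0,0,-1]]}}

```text
time: 14.38
eef_pos: [0.5495, 0.2962, 0.1958]
tool_rot: [-2.096, -2.339, 0.002]
force: [0.7, -0.3, -0.0]
grip_width: -0.0004
finger_force: 0.0
```

Call:
{"name": "arm_command", "arguments": {"deltas": [[25,8,0,0,0,0,-1],[25,8,0,0,0,0,-1],[0,0,0,0,0,0,-1],[0,0,0,0,0,0,-1]]}}

```text
time: 14.72
eef_pos: [0.56, 0.3468, 0.1951]
tool_rot: [-2.095, -2.341, 0.004]
force: [0.6, -0.5, -0.0]
grip_width: 0.0003
finger_force: 0.0
```

Call:
{"name": "arm_command", "arguments": {"deltas": [[16,5,0,0,0,0,-1],[15,5,0,0,0,0,-1],[0,0,20,0,0,0,-1],[0,0,20,0,0,0,-1],[0,0,20,0,0,0,-1],[0,0,20,0,0,0,-1],[0,0,20,0,0,0,-1],[0,0,4,0,0,0,-1],[0,0,0,0,0,0,-1]]}}

```text
time: 15.47
eef_pos: [0.5663, 0.3761, 0.0917]
tool_rot: [-2.098, -2.338, 0.005]
force: [-0.4, 0.4, 0.6]
grip_width: 0.0001
finger_force: 0.0
```

Call:
{"name": "arm_command", "arguments": {"deltas": [[-5,0,0,0,0,0,-1],[-5,0,0,0,0,0,-1],[-5,0,0,0,0,0,-1],[-5,0,0,0,0,0,-1],[-5,0,0,0,0,0,-1]]}}

```text
time: 15.88
eef_pos: [0.5704, 0.353, 0.0939]
tool_rot: [-2.097, -2.339, -0.003]
force: [-1.4, 8.9, 5.1]
grip_width: 0.0001
finger_force: 4.3
```

Call:
{"name": "arm_command", "arguments": {"deltas": [[-6,0,-5,0,0,0,-1],[-6,0,-5,0,0,0,-1],[-6,0,-5,0,0,0,-1],[-6,0,-5,0,0,0,-1]]}}

```text
time: 16.22
eef_pos: [0.573, 0.3302, 0.1146]
tool_rot: [-2.095, -2.339, -0.006]
force: [-1.9, 9.4, 8.6]
grip_width: 0.0001
finger_force: 5.7
```

Call:
{"name": "arm_command", "arguments": {"deltas": [[-6,0,-5,0,0,0,-1],[-6,0,-4,0,0,0,-1],[-6,0,-3,0,0,0,-1],[-6,0,-3,0,0,0,-1]]}}

```text
time: 16.55
eef_pos: [0.5763, 0.3077, 0.1312]
tool_rot: [-2.095, -2.339, -0.012]
force: [-4.6, 18.0, 24.5]
grip_width: -0.0
finger_force: 12.5
```

```bash
python3 - <<'E'
from h import *
im=get_image("side")
for r in trace("side","crate_a"):
    if 230<r["xy"][0]<350 and r["xy"][1]>260: print(np.round(r["xy"]),cv2.approxPolyDP(max(cv2.findContours(r["pixels"].astype(np.uint8),0,1)[0],key=len),4,True)[:,0].tolist())
Y=np.array([-.1157,.9933,0]);X=np.array([.9933,.1157,0]);piv=np.array([.58,.268,0])-.075*Y
for th in(.3,.5,.7,1.0):
    c,s_=np.cos(th),np.sin(th)
    print(th,[[proj("side",piv+k*.055*X+(u*c-w*s_)/1000*Y+np.array([0,0,(u*s_+w*c)/1000])).round().astype(int).tolist() for u,w in((0,0),(150,0),(150,130),(0,130))] for k in(-1,1)])
E
```

```text
[283. 327.] [[280, 284], [276, 296], [286, 306], [283, 314], [260, 327], [246, 311], [243, 348], [276, 362], [302, 332], [308, 300]]
0.3 [[[303, 333], [277, 365], [283, 325], [309, 295]], [[268, 318], [240, 348], [244, 309], [273, 280]]]
0.5 [[[303, 333], [279, 355], [290, 311], [313, 291]], [[268, 318], [241, 339], [251, 294], [277, 277]]]
0.7 [[[303, 333], [282, 345], [297, 297], [317, 289]], [[268, 318], [244, 328], [258, 281], [281, 275]]]
1.0 [[[303, 333], [288, 328], [308, 280], [321, 289]], [[268, 318], [250, 312], [270, 265], [286, 275]]]
```

Force is climbing, with the tip pressing down on the face. I'll ease it by raising the tip before pulling on.

Call:
{"name": "arm_command", "arguments": {"deltas": [[1,0,-3,0,0,0,-1],[0,0,-3,0,0,0,-1]]}}

```text
time: 16.82
eef_pos: [0.5752, 0.3062, 0.1348]
tool_rot: [2.097, 2.339, 0.002]
force: [1.0, 1.6, -0.7]
grip_width: -0.0002
finger_force: 0.7
```

Call:
{"name": "arm_command", "arguments": {"deltas": [[-5,0,-4,0,0,0,-1],[-5,0,-4,0,0,0,-1],[-5,0,-3,0,0,0,-1]]}}

```text
time: 17.07
eef_pos: [0.5767, 0.2904, 0.1453]
tool_rot: [2.097, 2.339, -0.0]
force: [-1.0, 1.2, -0.5]
grip_width: -0.0
finger_force: 0.7
```

Call:
{"name": "arm_command", "arguments": {"deltas": [[-5,0,-3,0,0,0,-1],[-5,0,-3,0,0,0,-1],[-5,0,-2,0,0,0,-1]]}}

```text
time: 17.32
eef_pos: [0.5785, 0.2756, 0.1533]
tool_rot: [2.097, 2.339, 0.0]
force: [-0.2, 1.8, 0.6]
grip_width: 0.0001
finger_force: 0.8
```

Call:
{"name": "arm_command", "arguments": {"deltas": [[-5,0,-2,0,0,0,-1],[-5,0,-2,0,0,0,-1],[-5,0,-2,0,0,0,-1],[-5,0,-1,0,0,0,-1],[-5,0,-1,0,0,0,-1]]}}

```text
time: 17.73
eef_pos: [0.5813, 0.2512, 0.1614]
tool_rot: [2.097, 2.339, 0.001]
force: [-0.0, 3.8, 7.2]
grip_width: 0.0001
finger_force: 3.5
```

```bash
python3 - <<'E'
from h import *
im=get_image("side")
for r in trace("side","crate_a"):
    if 230<r["xy"][0]<350 and r["xy"][1]>260: print(np.round(r["xy"]),cv2.approxPolyDP(max(cv2.findContours(r["pixels"].astype(np.uint8),0,1)[0],key=len),4,True)[:,0].tolist())
E
```

```text
[281. 316.] [[313, 290], [298, 285], [271, 302], [264, 289], [256, 288], [245, 333], [284, 348], [304, 330]]
```

Call:
{"name": "arm_command", "arguments": {"deltas": [[-5,0,-2,0,0,0,-1],[-5,0,-2,0,0,0,-1],[-5,0,-1,0,0,0,-1],[-5,0,-1,0,0,0,-1],[-5,0,0,0,0,0,-1]]}}

```text
time: 18.25
eef_pos: [0.5839, 0.2259, 0.1672]
tool_rot: [2.097, 2.339, 0.0]
force: [-0.3, 1.4, 7.6]
grip_width: 0.0002
finger_force: 3.3
```

Call:
{"name": "arm_command", "arguments": {"deltas": [[-5,0,0,0,0,0,-1],[-5,0,0,0,0,0,-1],[-5,0,0,0,0,0,-1],[-5,0,0,0,0,0,-1],[-5,0,0,0,0,0,-1]]}}

```text
time: 18.67
eef_pos: [0.5873, 0.2013, 0.1683]
tool_rot: [2.096, 2.338, 0.004]
force: [-0.1, 0.8, 15.0]
grip_width: 0.0001
finger_force: 5.7
```

Call:
{"name": "arm_command", "arguments": {"deltas": [[-3,0,-3,0,0,0,-1],[-5,0,-1,0,0,0,-1],[-5,0,0,0,0,0,-1]]}}

```text
time: 18.92
eef_pos: [0.5879, 0.1882, 0.1709]
tool_rot: [2.097, 2.339, -0.0]
force: [-1.0, -0.5, -0.8]
grip_width: 0.0001
finger_force: 0.0
```

```bash
python3 - <<'E'
from h import *
im=get_image("side")
for r in trace("side","crate_a"):
    if 230<r["xy"][0]<350 and r["xy"][1]>250: print(np.round(r["xy"]),cv2.approxPolyDP(max(cv2.findContours(r["pixels"].astype(np.uint8),0,1)[0],key=len),4,True)[:,0].tolist())
Y=np.array([-.1157,.9933,0]);X=np.array([.9933,.1157,0]);piv=np.array([.58,.268,0])-.075*Y
for th in(.8,.9,1.,1.1,1.2,1.3):
    c,s_=np.cos(th),np.sin(th)
    print(th,[[proj("side",piv+k*.055*X+(u*c-w*s_)/1000*Y+np.array([0,0,(u*s_+w*c)/1000])).round().astype(int).tolist() for u,w in((0,0),(150,0),(150,130),(0,130))] for k in(-1,1)])
E
```

```text
[279. 317.] [[275, 280], [249, 301], [243, 342], [279, 357], [302, 333], [311, 293]]
0.8 [[[303, 333], [284, 339], [300, 291], [318, 288]], [[268, 318], [246, 323], [262, 275], [283, 274]]]
0.9 [[[303, 333], [286, 334], [304, 285], [320, 288]], [[268, 318], [248, 318], [266, 270], [285, 274]]]
1.0 [[[303, 333], [288, 328], [308, 280], [321, 289]], [[268, 318], [250, 312], [270, 265], [286, 275]]]
1.1 [[[303, 333], [290, 323], [311, 276], [322, 290]], [[268, 318], [252, 307], [273, 261], [287, 276]]]
1.2 [[[303, 333], [293, 317], [314, 272], [323, 291]], [[268, 318], [255, 301], [277, 258], [288, 277]]]
1.3 [[[303, 333], [295, 312], [317, 269], [323, 293]], [[268, 318], [258, 296], [280, 255], [289, 279]]]
```

The tip slipped over the top edge and the crate is falling back. I'll let it settle and measure it again.

Call:
{"name": "arm_command", "arguments": {"deltas": [[0,0,-8,0,0,0,-1],[0,0,-8,0,0,0,-1],[0,0,-8,0,0,0,-1],[20,0,-8,0,0,0,-1],[30,0,0,0,0,0,-1],[30,0,0,0,0,0,-1],[30,0,0,0,0,0,-1],[30,0,0,0,0,0,-1],[30,0,0,0,0,0,-1],[0,0,0,0,0,0,-1]]}}

```text
time: 19.85
eef_pos: [0.5679, 0.3629, 0.2029]
tool_rot: [-2.092, -2.343, -0.001]
force: [-2.3, -0.7, -1.0]
grip_width: -0.0001
finger_force: 0.0
```

```bash
python3 - <<'E'
from h import *
for n in("side","top"):
  im=snap(n,n+"7.png")
  for r in trace(n,"crate_a"):
    if im[r["pixels"]].mean(0)[0]>120: print(n,np.round(r["xy"]),cv2.approxPolyDP(max(cv2.findContours(r["pixels"].astype(np.uint8),0,1)[0],key=len),4,True)[:,0].tolist())
  print(n,[(np.round(r["xy"],1).tolist(),atz(n,r["xy"],0)[:2].round(3).tolist(),round(r["confidence"],2)) for r in mark_of(n,"crate_a")])
print(telemetry.observe()["eef_pos"])
E
```

```text
side [275. 332.] [[265, 291], [263, 299], [272, 309], [251, 326], [238, 329], [239, 354], [258, 368], [278, 373], [304, 330], [303, 306]]
side [([272.5, 343.6], [0.583, 0.262], 0.75), ([187.5, 359.9], [0.74, 0.426], 0.6), ([411.0, 220.5], [0.485, -0.364], 0.58)]
top [225. 243.] [[254, 223], [240, 219], [191, 226], [196, 268], [258, 261]]
top [445. 308.] [[477, 280], [414, 279], [414, 325], [422, 330], [479, 329]]
top [([445.8, 170.9], [0.78, -0.343], 0.98), ([441.2, 279.4], [0.475, -0.319], 0.83), ([233.0, 244.1], [0.587, 0.26], 0.69), ([175.1, 187.4], [0.752, 0.422], 0.65)]
[0.56974001 0.35692388 0.20342704]
```

Standing again at about (0.582, 0.262), yaw 0.11. I'll now tip it towards the robot about its long edge, which worked on the other crate.

Call:
{"name": "arm_command", "arguments": {"deltas": [[0,0,0,0,0,0.12,-1],[0,0,0,0,0,0.12,-1],[0,0,0,0,0,0.12,-1],[0,0,0,0,0,0.12,-1],[0,0,0,0,0,0.12,-1],[0,0,0,0,0,0.12,-1],[0,0,0,0,0,0.12,-1],[0,0,0,0,0,0.12,-1],[0,0,0,0,0,0.12,-1],[0,0,0,0,0,0.12,-1]]}}

```text
time: 20.98
eef_pos: [0.5787, 0.3411, 0.2033]
tool_rot: [-3.017, -0.807, 0.008]
force: [-0.8, 0.4, -0.3]
grip_width: -0.0004
finger_force: 0.0
```

Call:
{"name": "arm_command", "arguments": {"deltas": [[0,0,0,0,0,0.12,-1],[0,0,0,0,0,0.12,-1],[0,0,0,0,0,0.12,-1],[21,25,0,0,0,0,-1],[21,25,0,0,0,0,-1],[21,25,0,0,0,0,-1],[20,24,0,0,0,0,-1],[0,0,0,0,0,0,-1],[0,0,0,0,0,0,-1]]}}

```text
time: 21.73
eef_pos: [0.7174, 0.194, 0.1925]
tool_rot: [-3.005, -0.513, 0.054]
force: [-0.4, -0.6, -0.8]
grip_width: -0.0
finger_force: 0.0
```

Call:
{"name": "arm_command", "arguments": {"deltas": [[-15,0,0,0,0,0,-1],[-15,0,0,0,0,0.1,-1],[0,0,0,0,0,0.1,-1],[0,0,0,0,0,0,-1],[0,0,0,0,0,0,-1]]}}

```text
time: 22.15
eef_pos: [0.6909, 0.1654, 0.1958]
tool_rot: [-3.022, -0.274, 0.071]
force: [0.3, -0.3, 0.1]
grip_width: -0.0001
finger_force: 0.0
```

```bash
python3 - <<'E'
from h import *
from scipy.spatial.transform import Rotation as Ro
s=telemetry.observe(); R=Ro.from_rotvec(s["tool_rot"]).as_matrix(); print(s["eef_pos"],R.round(3),s["joint_pos"].round(3))
print("tool delta mm", (R.T@(np.array([.662,.271,s["eef_pos"][2]])-s["eef_pos"])*1000).round(1))
E
```

```text
[0.69087038 0.16539282 0.19582299] [[ 0.983  0.177 -0.056]
 [ 0.182 -0.978  0.101]
 [-0.037 -0.11  -0.993]] [0.182 0.765 0.801 1.643 0.11  3.141]
tool delta mm [  -9.2 -108.4   12.3]
```

```bash
cat >> h.py <<'E'
from scipy.spatial.transform import Rotation as Ro
def togo(p,yaw):
    s=telemetry.observe(); R=Ro.from_rotvec(s["tool_rot"]); c,n=np.cos(yaw),np.sin(yaw)
    D=Ro.from_matrix(np.array([[c,n,0],[n,-c,0],[0,0,-1]]))
    print("at",s["eef_pos"].round(4),"turn",(R.inv()*D).as_rotvec().round(3),"shift(now axes)",(R.inv().apply(np.array(p)-s["eef_pos"])*1000).round(1),"shift(after)",(D.inv().apply(np.array(p)-s["eef_pos"])*1000).round(1))
E
python3 -c "
from h import *
togo([.662,.271,.196],1.68)"
```

```text
at [0.6909 0.1654 0.1958] turn [-0.116 -0.053 -1.497] shift(now axes) [  -9.2 -108.4   12.1] shift(after) [108.1 -17.2  -0.2]
```

Call:
{"name": "arm_command", "arguments": {"deltas": [[0,0,0,-0.009,-0.004,-0.115,-1],[0,0,0,-0.009,-0.004,-0.115,-1],[0,0,0,-0.009,-0.004,-0.115,-1],[0,0,0,-0.009,-0.004,-0.115,-1],[0,0,0,-0.009,-0.004,-0.115,-1],[0,0,0,-0.009,-0.004,-0.115,-1],[0,0,0,-0.009,-0.004,-0.115,-1],[0,0,0,-0.009,-0.004,-0.115,-1],[0,0,0,-0.009,-0.004,-0.115,-1],[0,0,0,-0.009,-0.004,-0.115,-1]]}}

```text
time: 22.98
eef_pos: [0.6913, 0.1671, 0.1951]
tool_rot: [-2.441, -1.936, 0.018]
force: [-0.4, -0.7, -0.3]
grip_width: -0.0
finger_force: 0.0
```

Call:
{"name": "arm_command", "arguments": {"deltas": [[0,0,0,-0.009,-0.004,-0.115,-1],[0,0,0,-0.009,-0.004,-0.115,-1],[0,0,0,-0.009,-0.004,-0.115,-1],[0,0,0,0,0,0,-1],[0,0,0,0,0,0,-1]]}}

```text
time: 23.4
eef_pos: [0.6912, 0.1668, 0.1952]
tool_rot: [2.101, 2.335, 0.0]
force: [0.1, 0.2, -0.2]
grip_width: -0.0
finger_force: 0.0
```

```bash
python3 -c "
from h import *
togo([.662,.271,.196],1.68)"
```

```text
at [0.6912 0.1668 0.1952] turn [ 0.    -0.    -0.004] shift(now axes) [106.7 -18.1  -0.8] shift(after) [106.7 -17.7  -0.8]
```

Call:
{"name": "arm_command", "arguments": {"deltas": [[27,-3,0,0,0,0,-1],[27,-3,0,0,0,0,-1],[27,-3,0,0,0,0,-1],[26,-3,0,0,0,0,-1],[0,0,0,0,0,0,-1],[0,0,0,0,0,0,-1]]}}

```text
time: 23.9
eef_pos: [0.6676, 0.2727, 0.1943]
tool_rot: [-2.1, -2.337, 0.001]
force: [0.3, 0.1, 0.3]
grip_width: -0.0002
finger_force: 0.0
```

Call:
{"name": "arm_command", "arguments": {"deltas": [[0,0,20,0,0,0,-1],[0,0,20,0,0,0,-1],[0,0,20,0,0,0,-1],[0,0,20,0,0,0,-1],[0,0,20,0,0,0,-1],[0,0,6,0,0,0,-1],[0,0,0,0,0,0,-1]]}}

```text
time: 24.48
eef_pos: [0.6674, 0.2699, 0.087]
tool_rot: [-2.1, -2.335, 0.005]
force: [-0.3, 0.4, -0.6]
grip_width: -0.0002
finger_force: 0.0
```

Now pull along the tool's -y, towards the robot.

Call:
{"name": "arm_command", "arguments": {"deltas": [[0,-5,0,0,0,0,-1],[0,-5,0,0,0,0,-1],[0,-5,0,0,0,0,-1],[0,-5,0,0,0,0,-1],[0,-5,0,0,0,0,-1]]}}

```text
time: 24.9
eef_pos: [0.6438, 0.2687, 0.0898]
tool_rot: [2.097, 2.337, 0.003]
force: [5.4, 0.1, 4.6]
grip_width: -0.0002
finger_force: 3.1
```

Call:
{"name": "arm_command", "arguments": {"deltas": [[0,-6,-4,0,0,0,-1],[0,-6,-4,0,0,0,-1],[0,-6,-4,0,0,0,-1]]}}

```text
time: 25.15
eef_pos: [0.6253, 0.2665, 0.1015]
tool_rot: [2.098, 2.337, 0.001]
force: [3.1, -0.3, 3.2]
grip_width: -0.0003
finger_force: 1.8
```

Call:
{"name": "arm_command", "arguments": {"deltas": [[0,-6,-3,0,0,0,-1],[0,-6,-3,0,0,0,-1],[0,-6,-3,0,0,0,-1],[0,-6,-2,0,0,0,-1]]}}

```text
time: 25.48
eef_pos: [0.6013, 0.2639, 0.1124]
tool_rot: [2.098, 2.337, 0.001]
force: [3.1, 0.0, 4.2]
grip_width: -0.0004
finger_force: 2.3
```

Call:
{"name": "arm_command", "arguments": {"deltas": [[0,-6,-2,0,0,0,-1],[0,-6,-2,0,0,0,-1],[0,-6,-1,0,0,0,-1],[0,-6,-1,0,0,0,-1]]}}

```text
time: 25.82
eef_pos: [0.5771, 0.2613, 0.1178]
tool_rot: [2.098, 2.338, -0.0]
force: [2.3, 0.3, 3.7]
grip_width: 0.0003
finger_force: 1.6
```

Call:
{"name": "arm_command", "arguments": {"deltas": [[0,-6,0,0,0,0,-1],[0,-6,0,0,0,0,-1],[0,-6,0,0,0,0,-1],[0,-6,0,0,0,0,-1]]}}

```text
time: 26.15
eef_pos: [0.5528, 0.2586, 0.1171]
tool_rot: [-2.098, -2.338, 0.002]
force: [0.4, 0.9, 1.6]
grip_width: -0.0001
finger_force: 0.5
```

Call:
{"name": "arm_command", "arguments": {"deltas": [[0,-6,0,0,0,0,-1],[0,-6,0,0,0,0,-1],[0,-6,0,0,0,0,-1],[0,-6,0,0,0,0,-1]]}}

```text
time: 26.48
eef_pos: [0.5292, 0.256, 0.1173]
tool_rot: [-2.098, -2.338, 0.001]
force: [0.2, 0.1, -0.3]
grip_width: 0.0
finger_force: 0.1
```

Call:
{"name": "arm_command", "arguments": {"deltas": [[0,-5,0,0,0,0,-1],[0,-5,0,0,0,0,-1],[0,-5,0,0,0,0,-1],[0,0,0,0,0,0,-1],[0,0,0,0,0,0,-1]]}}

```text
time: 26.9
eef_pos: [0.5149, 0.2545, 0.1176]
tool_rot: [2.098, 2.338, -0.0]
force: [-0.2, 0.2, 0.9]
grip_width: -0.0
finger_force: 0.0
```

Call:
{"name": "arm_command", "arguments": {"deltas": [[0,0,-15,0,0,0,-1],[0,0,-25,0,0,0,-1],[0,0,-30,0,0,0,-1],[0,0,-30,0,0,0,-1]]}}

```text
time: 27.23
eef_pos: [0.5148, 0.2543, 0.2184]
tool_rot: [-2.098, -2.338, 0.002]
force: [0.3, 0.3, 1.6]
grip_width: -0.0001
finger_force: 0.0
```

```bash
python3 - <<'E'
from h import *
for n in("side","top"):
  im=snap(n,n+"8.png")
  for r in trace(n,"crate_a"):
    if im[r["pixels"]].mean(0)[0]>120:
      a=cv2.approxPolyDP(max(cv2.findContours(r["pixels"].astype(np.uint8),0,1)[0],key=len),3,True)[:,0]
      print(n,np.round(r["xy"]),a.tolist()); print("  @.11",[atz(n,p,.11)[:2].round(3).tolist() for p in a])
  print([(np.round(r["xy"]).tolist(),round(r["confidence"],2)) for r in mark_of(n,"stamp")])
  h=cv2.cvtColor(im,cv2.COLOR_RGB2HSV); m=((h[...,0]<6)|(h[...,0]>173))&(h[...,1]>110)&(h[...,2]>60)
  k,l,st,c=cv2.connectedComponentsWithStats(m.astype(np.uint8)); print([(c[i].round().tolist(),int(st[i][4])) for i in range(1,k) if st[i][4]>2])
E
```

```text
side [430. 228.] [[418, 199], [400, 221], [402, 228], [396, 245], [433, 262], [452, 236], [458, 210], [436, 200]]
  @.11 [[0.471, -0.355], [0.473, -0.239], [0.455, -0.217], [0.437, -0.147], [0.32, -0.148], [0.318, -0.269], [0.348, -0.379], [0.423, -0.381]]
side [314. 352.] [[303, 311], [277, 353], [281, 363], [279, 374], [323, 394], [347, 350], [348, 327]]
  @.11 [[0.529, 0.193], [0.512, 0.334], [0.487, 0.352], [0.473, 0.379], [0.356, 0.366], [0.372, 0.232], [0.405, 0.172]]
[([409.0, 222.0], 0.8)]
[([226.0, 239.0], 113), ([257.0, 451.0], 29)]
top [443. 305.] [[477, 280], [415, 279], [414, 325], [423, 331], [479, 329]]
  @.11 [[0.474, -0.385], [0.48, -0.227], [0.363, -0.22], [0.348, -0.243], [0.35, -0.385]]
top [240. 291.] [[260, 264], [221, 267], [216, 297], [223, 317], [266, 308]]
  @.11 [[0.528, 0.17], [0.523, 0.271], [0.446, 0.284], [0.395, 0.267], [0.415, 0.156]]
[([446.0, 283.0], 0.86), ([260.0, 312.0], 0.72)]
[([300.0, 119.0], 3), ([392.0, 127.0], 83), ([300.0, 130.0], 82), ([97.0, 323.0], 3)]
```

```bash
python3 - <<'E'
from h import *
SA=[.525,.266,.055]; SB=[.471,-.312,.055]
for n in("side","top"):
  im=get_image(n).astype(int)
  for nm,S in(("L",SA),("R",SB)):
    p=proj(n,S); print(n,nm,p.round(1)); 
    u,v=p.round().astype(int); w=im[v-22:v+12,u-25:u+25]; red=(w[...,0]-np.maximum(w[...,1],w[...,2]*1.3)); 
    i=np.unravel_index(red.argmax(),red.shape); print("  maxred",red.max(),(u-25+i[1],v-22+i[0]),w[i], "p99",np.percentile(red,99))
  print([(np.round(r["xy"],1).tolist(),round(r["confidence"],2)) for r in mark_of(n,"stamp")],[(np.round(r["xy"],1).tolist(),round(r["confidence"],2)) for r in boxes_of(n,"stamp")])
im=get_image("top"); im2=get_image("side")
a=cv2.resize(im[255:335,395:495],None,fx=4,fy=4,interpolation=cv2.INTER_CUBIC); b=cv2.resize(im[250:330,200:300],None,fx=4,fy=4,interpolation=cv2.INTER_CUBIC)
cv2.imwrite("pics/c8.png",np.hstack([b,a])[:,:,::-1])
E
```

```text
side L [288.8 343.4]
  maxred 40.0 (np.int64(307), np.int64(327)) [170 130  90] p99 39.0
side R [409.6 219.9]
  maxred 45.0 (np.int64(434), np.int64(209)) [196 151 105] p99 43.0
[([408.9, 223.5], 0.88)] [([335.3, 199.6], 0.79), ([428.6, 227.3], 0.62)]
top L [227.1 266.2]
  maxred 38.0 (np.int64(242), np.int64(276)) [198 160 119] p99 36.0
top R [443.4 281.4]
  maxred 43.0 (np.int64(434), np.int64(291)) [217 174 129] p99 42.0
[([444.7, 281.6], 0.79)] [([447.2, 166.0], 0.92), ([241.8, 286.9], 0.63), ([447.4, 303.4], 0.61)]
```

View pics/c8.png

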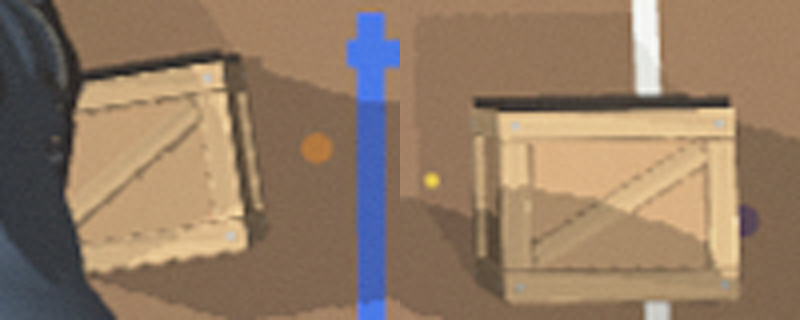

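The right crate is the stamped one by the marker net. In every picture it puts the stamp at the right crate's underside centre: side (409,223) against a predicted (409.6,219.9), and top (445,282) against (443.4,281.4). The crop shows both crates lying on their sides. I'll get the right crate's pose and the route, and query again once it has moved.

```bash
python3 - <<'E'
from h import *
P=np.array([atz("top",p,.11)[:2] for p in((420,282.5),(479.5,282),(479.5,329.5),(421.2,330))]); print(P.round(3).tolist(),P.mean(0).round(3))
togo([.42,-.435,.218],1.571)
E
```

```text
[[0.471, -0.239], [0.469, -0.391], [0.348, -0.386], [0.35, -0.238]] [ 0.41  -0.314]
at [0.515  0.2545 0.2173] turn [-0.001  0.     0.108] shift(now axes) [-6.752e+02 -1.687e+02 -4.000e-01] shift(after) [-689.5  -95.1   -0.7]
```

Call:
{"name": "arm_command", "arguments": {"deltas": [[0,0,0,0,0,0.109,1],[-40,-5,0,0,0,0,1],[-40,-5,0,0,0,0,1],[-40,-5,0,0,0,0,1],[-40,-5,0,0,0,0,1],[-40,-6,0,0,0,0,1],[-40,-6,0,0,0,0,1],[-40,-6,0,0,0,0,1],[-40,-6,0,0,0,0,1],[-40,-6,0,0,0,0,1]]}}

```text
time: 28.77
eef_pos: [0.4639, -0.1072, 0.2178]
tool_rot: [2.222, 2.22, -0.0]
force: [1.2, -0.4, -0.4]
grip_width: 0.0856
finger_force: 0.0
```

Call:
{"name": "arm_command", "arguments": {"deltas": [[-40,-6,0,0,0,0,1],[-40,-6,0,0,0,0,1],[-40,-6,0,0,0,0,1],[-40,-6,0,0,0,0,1],[-40,-6,0,0,0,0,1],[-40,-6,0,0,0,0,1],[-40,-6,0,0,0,0,1],[0,0,0,0,0,0,1],[0,0,0,0,0,0,1]]}}

```text
time: 29.52
eef_pos: [0.4216, -0.387, 0.217]
tool_rot: [-2.225, -2.216, 0.001]
force: [-0.6, 0.4, 0.5]
grip_width: 0.0851
finger_force: 0.0
```

```bash
python3 - <<'E'
from h import *
togo([.42,-.435,.005],1.571)
for n in("side","top"):
  get_image(n); print(n,[(np.round(r["xy"]).tolist(),round(r["confidence"],2)) for r in mark_of(n,"stamp")], proj(n,[.525,.266,.055]).round(),proj(n,[.471,-.314,.055]).round())
E
```

```text
at [ 0.4216 -0.387   0.217 ] turn [-0.001 -0.    -0.004] shift(now axes) [-48.   -1.2 212. ] shift(after) [-48.   -1.6 212. ]
side [([410.0, 221.0], 0.74)] [289. 343.] [410. 219.]
top [([443.0, 283.0], 0.94)] [227. 266.] [444. 281.]
```

Both cameras again put the stamp on the right crate, with the left one now in full view. I'll go down behind its -y end.

Call:
{"name": "arm_command", "arguments": {"deltas": [[-24,0,0,0,0,0,1],[-24,0,0,0,0,0,1],[0,0,0,0,0,0,1],[0,0,30,0,0,0,1],[0,0,30,0,0,0,1],[0,0,30,0,0,0,1],[0,0,30,0,0,0,1],[0,0,30,0,0,0,1],[0,0,30,0,0,0,1],[0,0,0,0,0,0,1]]}}

```text
time: 30.55
eef_pos: [0.4204, -0.4297, 0.0328]
tool_rot: [-2.216, -2.217, 0.0]
force: [-1.2, 0.7, -0.9]
grip_width: 0.0857
finger_force: 0.0
```

Call:
{"name": "arm_command", "arguments": {"deltas": [[0,0,12,0,0,0,1],[0,0,12,0,0,0,1],[0,0,4,0,0,0,1],[0,0,0,0,0,0,1]]}}

```text
time: 30.88
eef_pos: [0.4226, -0.4328, 0.0104]
tool_rot: [-2.222, -2.221, 0.001]
force: [-0.7, -0.0, -0.5]
grip_width: 0.0854
finger_force: 0.0
```

Call:
{"name": "arm_command", "arguments": {"deltas": [[6,0,0,0,0,0,1],[6,0,0,0,0,0,1],[6,0,0,0,0,0,1],[6,0,0,0,0,0,1],[6,0,0,0,0,0,1]]}}

```text
time: 31.3
eef_pos: [0.4225, -0.4028, 0.0102]
tool_rot: [2.222, 2.22, -0.001]
force: [1.4, -3.1, -0.3]
grip_width: 0.0856
finger_force: 0.0
```

Call:
{"name": "arm_command", "arguments": {"deltas": [[6,0,0,0,0,0,1],[8,0,0,0,0,0,1],[8,0,0,0,0,0,1],[8,0,0,0,0,0,1],[8,0,0,0,0,0,1],[8,0,0,0,0,0,1],[8,0,0,0,0,0,1],[8,0,0,0,0,0,1]]}}

```text
time: 31.97
eef_pos: [0.4225, -0.3408, 0.0099]
tool_rot: [2.222, 2.22, -0.001]
force: [-0.3, -4.8, 3.2]
grip_width: 0.0855
finger_force: 0.0
```

```bash
cat >> h.py <<'E'
def lying():
    for n in("top","side"):
        im=get_image(n)
        for r in trace(n,"crate_a"):
            if im[r["pixels"]].mean(0)[0]>120:
                a=cv2.approxPolyDP(max(cv2.findContours(r["pixels"].astype(np.uint8),0,1)[0],key=len),3,True)[:,0]
                print(n,a.tolist(),[atz(n,p,.11)[:2].round(3).tolist() for p in a])
        print(n,"stamp",[(np.round(r["xy"]).tolist(),round(r["confidence"],2),atz(n,r["xy"],.055)[:2].round(3).tolist()) for r in mark_of(n,"stamp")])
E
python3 -c "
from h import *
lying()"
```

```text
top [[258, 262], [199, 271], [204, 321], [265, 310], [266, 293]] [[0.533, 0.175], [0.514, 0.328], [0.386, 0.316], [0.41, 0.159], [0.453, 0.156]]
top [[392, 282], [392, 325], [396, 330], [455, 328], [451, 280]] [[0.474, -0.168], [0.365, -0.164], [0.352, -0.174], [0.353, -0.324], [0.475, -0.319]]
top stamp [([423.0, 283.0], 0.95, [0.467, -0.257]), ([457.0, 332.0], 0.51, [0.336, -0.343])]
side [[303, 312], [278, 353], [279, 375], [323, 394], [347, 350], [348, 329]] [[0.528, 0.196], [0.509, 0.333], [0.472, 0.381], [0.356, 0.366], [0.372, 0.232], [0.402, 0.177]]
side [[411, 207], [390, 235], [386, 258], [424, 276], [436, 259], [435, 216]] [[0.473, -0.311], [0.47, -0.173], [0.437, -0.088], [0.319, -0.088], [0.318, -0.162], [0.395, -0.316]]
side stamp [([398.0, 236.0], 0.8, [0.47, -0.231])]
```

The crate slides squarely, and the stamp mark moves along with it.

Call:
{"name": "arm_command", "arguments": {"deltas": [[10,0,0,0,0,0,1],[10,0,0,0,0,0,1],[10,0,0,0,0,0,1],[10,0,0,0,0,0,1],[10,0,0,0,0,0,1],[10,0,0,0,0,0,1],[10,0,0,0,0,0,1],[10,0,0,0,0,0,1],[10,0,0,0,0,0,1],[10,0,0,0,0,0,1]]}}

```text
time: 33.1
eef_pos: [0.4225, -0.2404, 0.0097]
tool_rot: [2.222, 2.22, -0.001]
force: [-0.1, -3.0, -0.6]
grip_width: 0.0856
finger_force: 0.0
```

Call:
{"name": "arm_command", "arguments": {"deltas": [[10,0,0,0,0,0,1],[10,0,0,0,0,0,1],[10,0,0,0,0,0,1],[10,0,0,0,0,0,1],[10,0,0,0,0,0,1],[10,0,0,0,0,0,1],[10,0,0,0,0,0,1],[10,0,0,0,0,0,1],[10,0,0,0,0,0,1],[10,0,0,0,0,0,1]]}}

```text
time: 33.93
eef_pos: [0.4225, -0.1404, 0.0096]
tool_rot: [2.223, 2.22, -0.001]
force: [-0.1, -3.5, -1.0]
grip_width: 0.0853
finger_force: 0.0
```

```bash
python3 -c "
from h import *
lying()"
```

```text
top [[318, 282], [318, 332], [362, 332], [374, 281]] [[0.478, 0.022], [0.351, 0.025], [0.349, -0.087], [0.477, -0.122]]
top [[514, 290], [513, 301], [521, 310], [556, 314], [551, 293], [544, 286], [527, 284]] [[0.446, -0.478], [0.418, -0.474], [0.395, -0.494], [0.383, -0.582], [0.436, -0.572], [0.455, -0.555], [0.461, -0.512]]
top [[258, 263], [199, 272], [206, 319], [266, 308]] [[0.531, 0.175], [0.511, 0.328], [0.391, 0.311], [0.415, 0.156]]
top stamp [([346.0, 287.0], 0.9, [0.462, -0.05])]
side [[304, 310], [279, 352], [279, 375], [324, 394], [346, 352], [348, 328]] [[0.529, 0.189], [0.509, 0.329], [0.472, 0.381], [0.355, 0.365], [0.371, 0.238], [0.404, 0.174]]
side stamp [([368.0, 277.0], 0.64, [0.464, -0.042])]
```

Call:
{"name": "arm_command", "arguments": {"deltas": [[8,0,0,0,0,0,1],[8,0,0,0,0,0,1],[8,0,0,0,0,0,1],[7,0,0,0,0,0,1],[5,0,0,0,0,0,1],[2,0,0,0,0,0,1],[0,0,0,0,0,0,1],[-6,0,0,0,0,0,1],[-12,0,0,0,0,0,1],[-20,0,0,0,0,0,1]]}}

```text
time: 35.07
eef_pos: [0.4225, -0.1413, 0.0096]
tool_rot: [-2.221, -2.222, 0.0]
force: [1.3, -0.8, -0.3]
grip_width: 0.0856
finger_force: 0.0
```

Call:
{"name": "arm_command", "arguments": {"deltas": [[-30,0,0,0,0,0,1],[-30,0,-10,0,0,0,1],[-20,0,-40,0,0,0,1],[0,0,-40,0,0,0,1],[0,0,-40,0,0,0,1],[-40,0,-40,0,0,0,1],[-40,0,0,0,0,0,1],[-40,0,0,0,0,0,1],[-30,0,0,0,0,0,1],[0,0,0,0,0,0,1]]}}

```text
time: 35.9
eef_pos: [0.4216, -0.3646, 0.1658]
tool_rot: [2.226, 2.216, -0.002]
force: [1.0, -0.2, -0.3]
grip_width: 0.0852
finger_force: 0.0
```

```bash
python3 - <<'E'
from h import *
lying()
im=snap("top","top9.png"); s=get_image("side")
a=cv2.resize(im[240:370,270:400],(390,390)); b=cv2.resize(s[230:380,270:450],(390,325)); b=np.vstack([b,np.zeros((65,390,3),np.uint8)])
cv2.imwrite("pics/c9.png",np.hstack([a,b])[:,:,::-1])
for k in ["mug_yellow","mug_white","tape_roll","paint_pot","colour_cubes"]:
    print(k,[(np.round(x["xy"]).tolist()) for x in trace("top",k)[:1]])
E
```

```text
top [[359, 282], [304, 282], [304, 332], [360, 332]] [[0.476, -0.083], [0.479, 0.058], [0.352, 0.06], [0.349, -0.082]]
top [[259, 263], [199, 272], [206, 319], [266, 308]] [[0.531, 0.173], [0.511, 0.328], [0.391, 0.311], [0.415, 0.156]]
top [[258, 159], [257, 170], [271, 186], [282, 185], [289, 177], [299, 177], [276, 151], [268, 151]] [[0.802, 0.171], [0.773, 0.174], [0.73, 0.138], [0.732, 0.11], [0.752, 0.091], [0.752, 0.065], [0.822, 0.124], [0.822, 0.144]]
top stamp [([335.0, 287.0], 0.72, [0.463, -0.023])]
side [[304, 310], [278, 351], [279, 375], [324, 394], [347, 351], [348, 328]] [[0.529, 0.189], [0.513, 0.328], [0.472, 0.381], [0.355, 0.365], [0.371, 0.234], [0.404, 0.174]]
side [[374, 255], [348, 287], [346, 310], [384, 332], [410, 297], [414, 274]] [[0.471, -0.079], [0.473, 0.06], [0.438, 0.128], [0.321, 0.134], [0.317, -0.002], [0.345, -0.079]]
side stamp [([363.0, 286.0], 0.8, [0.461, -0.006])]
mug_yellow [[275.0, 171.0]]
mug_white []
tape_roll [[322.0, 207.0]]
paint_pot [[507.0, 224.0]]
colour_cubes [[371.0, 186.0]]
```

View pics/c9.png

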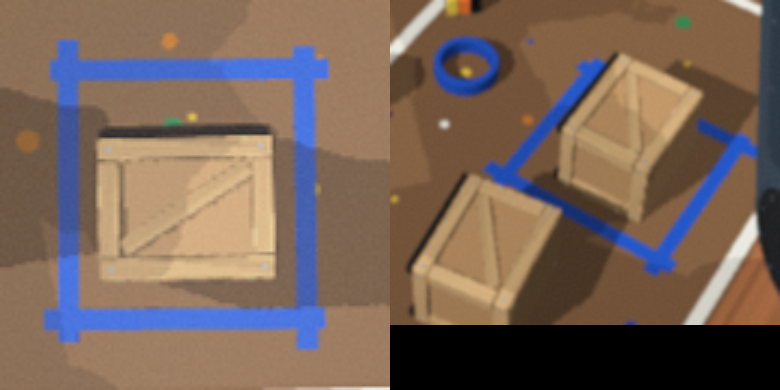

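The crate lies square inside the blue tape with room on every side, and the other crate is outside where it fell. The hand is clear, so I'm handing in.

```bash
python3 -c "
from plant import ctrl
print(ctrl.sign_off())"
```

```text
the job is handed in; nothing more can be done
None
```

I handed the job in: both crates lie on their sides, and the right one is centred inside the blue tape; I took it as the stamped one from the stamp detector alone (I never saw the stamp), and the left one slipped once and fell back upright before I tipped it again.

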